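Fold out the crank and close the clamp on a terminal block row

TASK

Two small bench clamps stand on the green mat, each with a folding crank. On the one that holds the row of black terminal blocks, first fold the crank's handle out until it stands fully upright, and only then wind the crank clockwise (seen from above) until it stops with the jaw up against the blocks. Leave the empty clamp's crank alone, and let go with the handle still upright.

Things in the scene. Friction and masses are not known exactly. Their poses are not given: they have to be found in the camera images.
- crank_axis (a point): Loaded clamp's crank: point on its vertical turning axis, 98 mm above the mat, level with the folded handle's centreline. z is up; x runs along the flat steel arm from the axis to the handle's fold hinge and turns with the crank. The hinge is 61 mm along x at this same height, its pin parallel to y. The arm is 26 mm wide, its top 26 mm below this point. Grey tower and base underneath.
- handle (a joint): Fold angle of the loaded clamp's handle, rad: 0 = folded flat over the arm, from the hinge back to the turning axis; 1.57 = upright, at its stop. Starts at 0 to 0.25. The handle is a steel shank 10 mm in diameter with a black ball knob 26 mm in diameter at its free end, the ball fixed, its centre 56 mm from the hinge. Light friction (about 1 N at the ball) keeps it where it is left.
- crank (a joint): Turn of the loaded clamp's crank, rad, growing clockwise seen from above; starts at 0 to 0.35; hard stop at 1.6, where the jaw meets the blocks (12 mm of jaw travel per rad). Takes about 2 N at the handle and stays where left. The row of ten black blocks with bright screws (30 x 98 mm, top 58 mm above the mat) lies across the clamp, 135 mm from the axis.
- spare_handle_mid (a point): Bystander, not to be moved: point on the centreline of the folded handle of the empty clamp, 30 mm from its hinge. That clamp is just like the loaded one (grey base 235 x 116 x 12 mm) but holds no blocks.

How it is judged:
On the way, in this order (a step that is already met when the one before it is completed fails the run):
1. the handle is folded out upright before the crank is wound (value of joint handle above 1.3 rad and value of joint crank below 0.7 rad), for 0.1 s.
2. the crank is wound clockwise to its stop with the handle upright (value of joint crank above 1.4 rad and value of joint handle above 1.3 rad), for 0.2 s.
At the end, for the whole second after the job is handed in: The loaded clamp's crank is at rest within 0.2 rad of its clockwise stop (above 1.4 rad), its handle still upright (above 1.3 rad), and the empty clamp's handle within 10 mm of where it was (all of step 2 and velocity of joint crank between -0.05 and 0.05 rad/s and distance of spare_handle_mid from where it was at the start of the episode below 0.01 m); the robot touches nothing.
It fails at once if the crank is wound past 0.7 rad with its handle not yet folded out (below 1.0 rad) (value of joint crank above 0.7 rad and value of joint handle below 1 rad).
It fails at once if the empty clamp's crank or handle is moved by more than 10 mm (distance of spare_handle_mid from where it was at the start of the episode above 0.01 m).
It also fails if it takes over 38 s, if anything falls off the work surface, if the arm or the gripper's body presses on something with over 40 N, if the wrist force passes 120 N, or if a joint passes its speed limit or range.

ROBOT

A 6-joint arm with a two-finger parallel gripper is mounted at the origin on the work surface. World frame = base frame: x ahead of the robot, y to its left, z up, the work surface at z = 0. Lengths are in m, angles in rad, forces in N, time in s.
With the tool pointing down it reaches from about 0.35 to 0.975 m from the base axis. Payload 7.1 kg.
Tool frame: the origin (TCP) lies on the centre line of the jaws, within the pads' length; the fingertips stand 11 mm ahead of it and the grasp point (between the pads) lies 8 mm behind it; z points along the fingers, y is the line along which they close (so a half turn about z gives the same grasp; the last joint's range is limited). The gripper opens to 88 mm and grips with 3 to 60 N. Pads are 20 mm wide; open, the fingers measure 115 mm over their backs; the gripper's body (75 mm by 178 mm) begins 61 mm behind the grasp point.
Start: joints at [-1.354, 0.423, 1.63, -0, 1.089, -0.019], TCP at [0.146, -0.608, 0.234] pointing down, gripper open.
Joint ranges: [-3, 3], [-0.9, 2.11], [0.09, 2.58], [-1.31, 4.45], [0.11, 2.69], [-2.54, 2.54]. Speed limits (rad/s): [2.39, 2.39, 3.01, 3.14, 3.14, 3.14].

INTERFACE

Orientations are given as a unit quaternion [x, y, z, w].
In Python, from station import robot, eyes gives the robot as it stands. The module is installed in compiled form; this text tells all that it offers.
- The arm moves only by the shell command python3 -m crank 'ROWS'. ROWS is text: rows parted by semicolons, each of 7 numbers parted by spaces: the shift along the tool's x, y, z scaled (see below), then the turn, a rotation vector about the tool's x, y, z scaled (see below), then the opening, from 0 (shut) to 1 (fully open). In form: x y z wx wy wz grip; .... A call has 1 to 8 rows; each row is the pose to reach, as a shift and turn from the pose commanded when the call began, along the tool's axes at that moment, turning the shorter way round; what a row does not reach only later rows make up. The controller multiplies each number of a shift by 400 mm and each number of a turn by pi rad. A row lasts 1/8 s, in which the tool goes at most 62.5 mm and 10.7 degrees, less where a joint would pass 70% of its speed; a pose out of reach is approached as far as the arm can. A call with a number of a shift or a turn outside -1 to 1 is refused whole. A call with a gripper value outside its range is refused whole. The fingers move at their own pace and stop on an object; the grip force is fixed at half the most. Time passes only in rows, so rows that repeat a pose let the fingers close. It gives the time, the measured TCP pose, the force, the opening and the grip force at its end, in the units of the state.
- robot.get_obs(): the state, without advancing time (a new reading comes with each control period).
- eyes.grab_frame(name): name is "scene" or "top" or "wrist"; returns the picture (480x640x3 uint8, blue, green, red); there is no depth.
- eyes.camera_info(name): a dict with "mtx" (3x3 intrinsics, pixels), "k1" (the pictures are not rectified: a ray, as slopes to the right and down, at radius r is drawn at 1 + k1 r^2 times it, then the intrinsics apply), "eye" and "orientation" of the camera in the world; the wrist camera has in their place "tool_from_camera" (4x4, takes a point from camera to tool coordinates, whose origin is the TCP and whose axes are the flange's). Camera axes: x right, y up, looking along -z (the intrinsics and any distortion apply to the point x, -y, -z); pixel columns grow to the right and rows downward; lengths in m; the calibration is good to about 2 mm. A picture is of the moment at which its call begins: read the wrist's pose just before it. camera_info takes no time and is no camera call.
- robot.finish_job(): hands the job in; it is judged then, once.
The state is a dict: "time_s": time; "joints": joint angles; "joint_vel": joint speeds; "tau": joint torques, N m; "ee_pos": TCP position; "ee_rot": TCP orientation; "contact_force": force on the tool from outside, world axes, zero at the start; "wrist_torque": the same for the moment, N m; "width": opening from 0.0 (shut) to 1.0 (fully open); "grip_force": force on a finger pad.
Only numpy, scipy, OpenCV 4.12 (cv2) and the standard library are available. Lean on these libraries where they do the work, as an engineer would, in place of code of your own. Each camera call takes 0.05 s, during which the arm holds its last target. There are 200 camera calls.

## Working session

There is one attempt and no reset: what is moved stays moved. The work goes in short steps, Python scripts to look and compute and a shell command to move; the robot and the scene stay as the last step left them, time stands still between calls to the robot, and variables do not carry over. Pictures are saved under pics/ and viewed, at most 10 in all, crops included, and the job is handed in when it is done.

```bash
mkdir -p pics; python3 - <<'E'
from station import robot, eyes
import cv2,numpy as np
o=robot.get_obs();print({k:np.round(v,3).tolist() for k,v in o.items()})
for n in("top","scene"):
    cv2.imwrite(f"pics/{n}1.png",eyes.grab_frame(n))
    i=eyes.camera_info(n);print(n,{k:np.round(v,4).tolist() for k,v in i.items()})
print(eyes.camera_info("wrist"))
E
```

```text
{'time_s': 0.0, 'joints': [-1.354, 0.424, 1.631, 0.0, 1.089, -0.019], 'joint_vel': [-0.001, -0.001, -0.0, -0.001, 0.001, 0.002], 'tau': [-0.002, -54.463, -27.366, 0.064, 0.023, -0.0], 'ee_pos': [0.146, -0.607, 0.233], 'ee_rot': [0.993, 0.118, -0.0, -0.001], 'contact_force': [-0.329, -0.03, 0.475], 'wrist_torque': [-0.031, 0.043, 0.031], 'grip_force': 0.0, 'width': 0.999}
top {'mtx': [[552.6349, 0.0, 313.0322], [0.0, 552.6349, 236.8058], [0.0, 0.0, 1.0]], 'k1': -0.1609, 'eye': [0.4072, 0.0077, 0.9482], 'orientation': [0.0483, -0.0414, -0.7034, 0.708]}
scene {'mtx': [[504.5818, 0.0, 315.4563], [0.0, 504.5818, 233.829], [0.0, 0.0, 1.0]], 'k1': 0.0273, 'eye': [0.9371, 0.1168, 0.7885], 'orientation': [0.1678, 0.2082, 0.7628, 0.5888]}
{'mtx': array([[361.61151693,   0.        , 315.86178525],
       [  0.        , 361.61151693, 236.56609   ],
       [  0.        ,   0.        ,   1.        ]]), 'k1': 0.009199557758581035, 'tool_from_camera': array([[-5.09499531e-05,  9.54222511e-01,  2.99097637e-01,
         8.29553435e-02],
       [ 9.99999803e-01,  2.35720638e-04, -5.81682951e-04,
         3.19353525e-04],
       [-6.25558452e-04,  2.99097548e-01, -9.54222335e-01,
        -1.51677002e-01],
       [ 0.00000000e+00,  0.00000000e+00,  0.00000000e+00,
         1.00000000e+00]])}
```

View pics/top1.png

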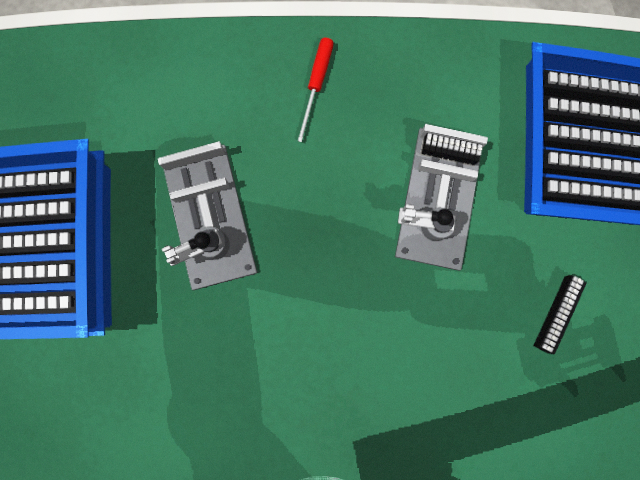

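View pics/scene1.png

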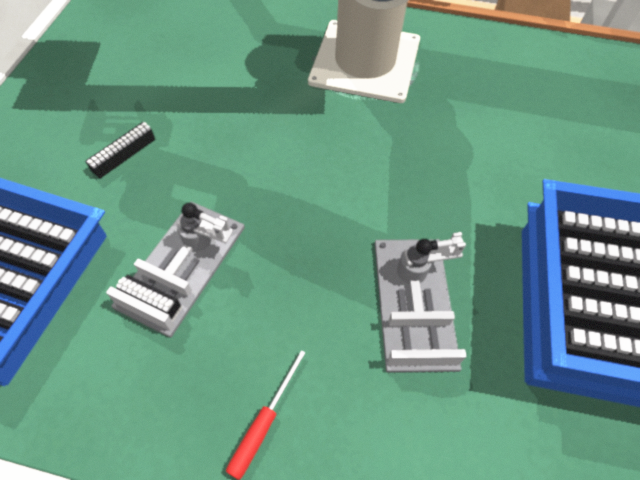

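Top view: the loaded clamp is on the right, with its ball near (443,217) and hinge near (407,214). The empty clamp is on the left, with its ball near (202,240). In the scene view the loaded ball is near (190,210). I'll enlarge both views of the loaded clamp.

```bash
python3 - <<'E'
import cv2,numpy as np
a=cv2.imread("pics/top1.png")[190:250,390:470];b=cv2.imread("pics/scene1.png")[190:250,165:245]
f=lambda i:cv2.resize(i,None,fx=7,fy=7,interpolation=cv2.INTER_CUBIC)
v=np.vstack([f(a),f(b)]);v=cv2.resize(v,(400,600)) 
cv2.imwrite("pics/crop1.png",cv2.resize(np.hstack([a,b]),None,fx=5,fy=5,interpolation=cv2.INTER_CUBIC))
E
cat > h.py <<'E'
from station import robot, eyes
import cv2,numpy as np
from scipy.spatial.transform import Rotation as R
def pose(n,o=None):
    i=eyes.camera_info(n)
    if n=="wrist":
        T=np.eye(4);T[:3,:3]=R.from_quat(o["ee_rot"]).as_matrix();T[:3,3]=o["ee_pos"];return i,T@i["tool_from_camera"]
    T=np.eye(4);T[:3,:3]=R.from_quat(i["orientation"]).as_matrix();T[:3,3]=i["eye"];return i,T
def ray(n,px,o=None):
    i,T=pose(n,o)
    s=cv2.undistortPoints(np.array([[px]],float),i["mtx"],np.array([i["k1"],0,0,0]))[0,0]
    return T[:3,3],T[:3,:3]@np.array([s[0],-s[1],-1])
def atz(n,px,z,o=None):
    e,d=ray(n,px,o);return e+d*(z-e[2])/d[2]
def proj(n,P,o=None):
    i,T=pose(n,o);p=(np.atleast_2d(P)-T[:3,3])@T[:3,:3]
    return cv2.projectPoints(p*[1,-1,-1],np.zeros(3),np.zeros(3),i["mtx"],np.array([i["k1"],0,0,0.]))[0][:,0]
def tri(*rs):
    A=[];b=[]
    for e,d in rs:
        d=d/np.linalg.norm(d);M=np.eye(3)-np.outer(d,d);A.append(M);b.append(M@e)
    return np.linalg.lstsq(np.vstack(A),np.hstack(b),rcond=None)[0]
E
```

```text
(no output)
```

View pics/crop1.png

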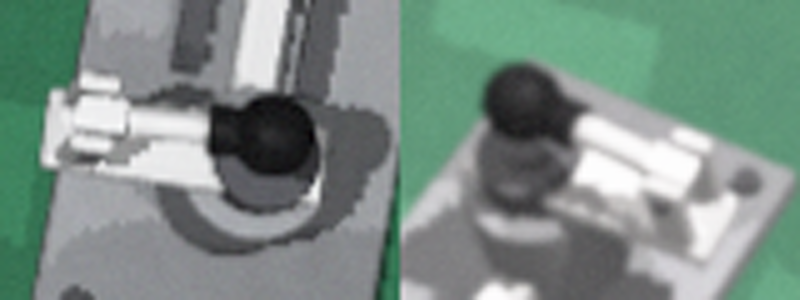

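The crops show, in full-picture pixels, the top view's ball at (445.4,217.0) and hinge block at (410.2,212.8). In the scene view the ball is at (189.6,210.2) and the hinge at (220.6,223).

```bash
python3 - <<'E'
from h import *
r=lambda x:np.round(x,4)
B=tri(ray("top",(445.4,217)),ray("scene",(189.6,210.2)));print("ball",r(B),r(proj("top",B)),r(proj("scene",B)))
H=tri(ray("top",(410.2,212.8)),ray("scene",(220.6,223)));print("hinge",r(H),r(proj("top",H)),r(proj("scene",H)))
print("dist",np.linalg.norm(B-H))
print("hinge z.098",atz("top",(410.2,212.8),.098),atz("scene",(220.6,223),.098))
print("blocks",atz("top",(453,149),.058))
# base corners, z=.012 bottom
for p in((397,257),(461,270)):print("corner",atz("top",p,.012))
# axis fit on folded hypothesis
d=(B-H)[:2];print("arm dir angle",np.degrees(np.arctan2(*(-d)[::-1])),"fold",np.degrees(np.arctan2(B[2]-.098,np.linalg.norm(d))))
o=robot.get_obs();print(o["ee_pos"],r(R.from_quat(o["ee_rot"]).as_matrix()))
E
```

```text
ball [ 0.5467 -0.1882  0.105 ] [[444.5894 217.2486]] [[188.7704 210.0938]]
hinge [ 0.5538 -0.1338  0.0993] [[409.2862 213.0586]] [[219.6701 222.8996]]
dist 0.0552177805561855
hinge z.098 [ 0.55448482 -0.13544645  0.098     ] [ 0.55288819 -0.13275059  0.098     ]
blocks [ 0.67081053 -0.21712976  0.058     ]
corner [ 0.49281931 -0.12607516  0.012     ]
corner [ 0.47089158 -0.23642112  0.012     ]
arm dir angle 82.54450446095848 fold 7.291868902875699
[ 0.1459514  -0.60724557  0.23300539] [[ 9.723e-01  2.337e-01 -3.000e-04]
 [ 2.337e-01 -9.723e-01  1.300e-03]
 [-0.000e+00 -1.300e-03 -1.000e+00]]
```

```bash
python3 -m crank '0.97 -0.62 0 0 0 -0.383 1;0.97 -0.62 0 0 0 -0.383 1;0.97 -0.62 0 0 0 -0.383 1;0.97 -0.62 0 0 0 -0.383 1;0.97 -0.62 0 0 0 -0.383 1;0.97 -0.62 0 0 0 -0.383 1;0.97 -0.62 0 0 0 -0.383 1;0.97 -0.62 0 0 0 -0.383 1'
python3 - <<'E'
from h import *
o=robot.get_obs();M=R.from_quat(o["ee_rot"]).as_matrix();print(o["time_s"],o["joints"],o["ee_pos"],np.round(M,3))
print((np.array([.5467,-.1885,.2])-o["ee_pos"])@M/.4)
E
```

```text
time_s: 1.1
ee_pos: [0.4671, -0.2733, 0.2335]
ee_rot: [0.751, 0.661, 0.0, -0.0]
contact_force: [-0.1, -0.4, -0.1]
width: 1.001
grip_force: 0.0
1.1 [-5.51598684e-01  3.01073600e-01  1.81580068e+00  4.12528667e-04
  1.02496842e+00 -4.24093373e-01] [ 0.46708974 -0.2733077   0.23347026] [[ 0.127  0.992 -0.   ]
 [ 0.992 -0.127  0.   ]
 [ 0.    -0.    -1.   ]]
[0.23560722 0.17040608 0.08376149]
```

```bash
python3 -m crank '0.235 0.17 0.04 0 0 0 1;0.235 0.17 0.04 0 0 0 1;0.235 0.17 0.04 0 0 0 1;0.235 0.17 0.04 0 0 0 1'
python3 - <<'E'
from h import *
o=robot.get_obs();im=eyes.grab_frame("wrist");cv2.imwrite("pics/w1.png",im)
print(o["ee_pos"],o["ee_rot"]);np.save("w1.npy",np.r_[o["ee_pos"],o["ee_rot"]])
print("expect ball,hinge",proj("wrist",[[.5467,-.1885,.105],[.5537,-.134,.0985]],o))
E
```

```text
time_s: 1.6
ee_pos: [0.5445, -0.1916, 0.2173]
ee_rot: [0.752, 0.659, -0.0, -0.0]
contact_force: [0.5, 0.4, 0.4]
width: 1.001
grip_force: 0.0
[ 0.54452393 -0.19164521  0.21727476] [ 7.51877269e-01  6.59302804e-01 -4.20678226e-04 -4.57007903e-04]
expect ball,hinge [[317.58879677 231.66141017]
 [317.42208167 157.29776406]]
```

View pics/w1.png

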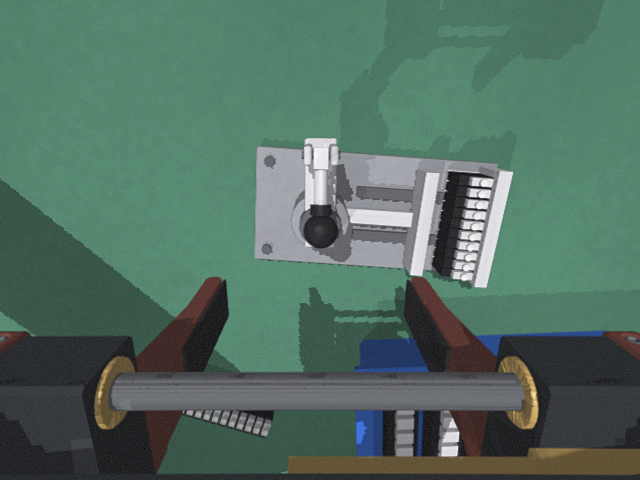

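Wrist view: the ball is at (321,229) and the hinge block at (321,155). Both are within 4 px of prediction, and the handle is aligned with tool x.

```bash
python3 - <<'E'
from h import *
w=np.load("w1.npy");o=dict(ee_pos=w[:3],ee_rot=w[3:])
B=tri(ray("top",(445.4,217)),ray("scene",(189.6,210.2)),ray("wrist",(321,229),o),ray("wrist",(321,229),o));
H=tri(ray("top",(410.2,212.8)),ray("scene",(220.6,223)),ray("wrist",(321,155),o),ray("wrist",(321,155),o))
print(B,H,np.linalg.norm(B-H),atz("wrist",(321,229),B[2],o),atz("wrist",(321,155),.0985,o))
M=R.from_quat(w[3:]).as_matrix()
for P in(B,H):print("tool rel grasp mm",(P-w[:3])@M*1000+[0,0,8])
E
```

```text
[ 0.54834317 -0.18707062  0.10627663] [ 0.55538955 -0.13287718  0.10114301] 0.05489020784445375 [ 0.5495751  -0.18637427  0.10627663] [ 0.55650865 -0.13270846  0.0985    ]
tool rel grasp mm [  5.03765482   3.32673697 118.99393209]
tool rel grasp mm [ 59.68734769   3.23931014 124.12602167]
```

```bash
python3 -m crank '0.013 0.01 0.15 0 0 0 1;0.013 0.01 0.24 0 0 0 1;0.013 0.01 0.295 0 0 0 0.6;0.013 0.01 0.295 0 0 0 0.4;0.013 0.01 0.295 0 0 0 0.2;0.013 0.01 0.295 0 0 0 0.2;0.013 0.01 0.295 0 0 0 0.2;0.013 0.01 0.295 0 0 0 0.2'
```

```text
time_s: 2.65
ee_pos: [0.55, -0.1871, 0.1002]
ee_rot: [0.752, 0.659, 0.0, 0.0]
contact_force: [0.5, 0.3, -0.4]
width: 0.359
grip_force: 0.0
```

```bash
python3 -m crank '0 0 0 0 0 0 0;0 0 0 0 0 0 0;0 0 0 0 0 0 0;0 0 0 0 0 0 0;0 0 0 0 0 0 0;0 0 0 0 0 0 0'
python3 - <<'E'
from h import *
o=robot.get_obs();print(o["ee_pos"]);cv2.imwrite("pics/w2.png",eyes.grab_frame("wrist"))
E
```

```text
time_s: 3.4
ee_pos: [0.5485, -0.1869, 0.0993]
ee_rot: [0.752, 0.659, -0.001, -0.001]
contact_force: [-5.4, -2.0, 2.2]
width: 0.281
grip_force: 30.0
[ 0.54852516 -0.18691773  0.09927999]
```

View pics/w2.png

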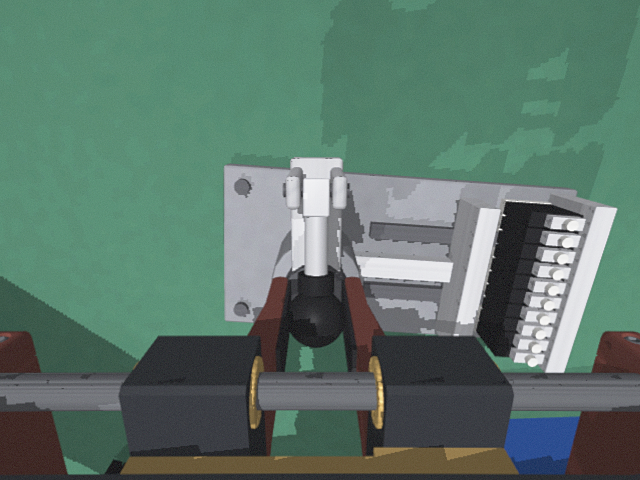

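The ball is held between the pads at (316,312). Next I'll swing it up about the hinge.

```bash
python3 -m crank '0.003 -0.004 -0.02 0 0 0 0;0.01 -0.004 -0.038 0 0 0 0;0.02 -0.004 -0.057 0 0 0 0;0.032 -0.004 -0.073 0 0 0 0;0.046 -0.004 -0.088 0 0 0 0;0.063 -0.004 -0.101 0 0 0 0;0.063 -0.004 -0.101 0 0 0 0'
```

```text
time_s: 4.32
ee_pos: [0.5519, -0.1614, 0.1408]
ee_rot: [0.752, 0.659, 0.0, 0.0]
contact_force: [0.1, 0.4, -0.6]
width: 0.277
grip_force: 30.0
```

```bash
python3 -m crank '0.012 0 -0.007 0 0 0 0;0.025 0 -0.013 0 0 0 0;0.038 0 -0.017 0 0 0 0;0.052 0 -0.02 0 0 0 0;0.065 0 -0.022 0 0 0 0;0.078 0 -0.022 0 0 0 0;0.08 0 -0.022 0 0 0 0'
python3 - <<'E'
from h import *
o=robot.get_obs();print(o["ee_pos"],o["contact_force"])
s=eyes.grab_frame("scene")[150:270,140:270];w=eyes.grab_frame("wrist")
cv2.imwrite("pics/c3.png",np.hstack([cv2.resize(s,(430,397),interpolation=cv2.INTER_CUBIC),cv2.resize(w[:,150:560],(339,397))]))
E
```

```text
time_s: 5.2
ee_pos: [0.5561, -0.1297, 0.1495]
ee_rot: [0.752, 0.659, 0.0, 0.0]
contact_force: [0.8, -3.3, 5.9]
width: 0.277
grip_force: 30.0
[ 0.55613796 -0.12969318  0.14950712] [ 0.77672276 -3.32424657  5.88275103]
```

View pics/c3.png

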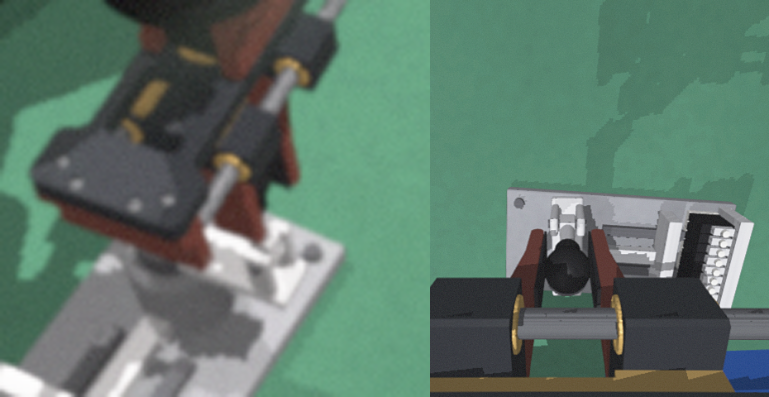

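The ball (569,268 in the composite) now stands above the hinge. It has moved 57.7 mm along the arm, and light force shows it against its stop. Now I'll wind clockwise.

```bash
python3 -m crank '0 0 -0.002 0 0 0 0;-0.0017 0.0232 -0.002 0 0 0.048 0;-0.007 0.046 -0.002 0 0 0.0955 0;-0.0154 0.0674 -0.002 0 0 0.143 0;-0.027 0.0875 -0.002 0 0 0.191 0;-0.027 0.0875 -0.002 0 0 0.191 0'
```

```text
time_s: 6.05
ee_pos: [0.5895, -0.1454, 0.1496]
ee_rot: [0.913, 0.408, 0.0, 0.0]
contact_force: [2.9, -3.0, 1.4]
width: 0.282
grip_force: 30.0
```

```bash
python3 -m crank '-0.0017 0.0232 0 0 0 0.048 0;-0.007 0.046 0 0 0 0.0955 0;-0.0154 0.0674 0 0 0 0.143 0;-0.027 0.0875 0 0 0 0.191 0;-0.034 0.097 0 0 0 0.215 0;-0.034 0.097 0 0 0 0.215 0'
```

```text
time_s: 6.8
ee_pos: [0.6084, -0.1816, 0.1495]
ee_rot: [0.997, 0.083, -0.0, 0.0]
contact_force: [-0.3, -4.7, 1.1]
width: 0.275
grip_force: 30.0
```

```bash
python3 -m crank '-0.0008 0.0155 0 0 0 0.032 0;-0.003 0.031 0 0 0 0.064 0;-0.003 0.031 0 0 0 0.064 0'
```

```text
time_s: 7.18
ee_pos: [0.6072, -0.188, 0.1493]
ee_rot: [1.0, -0.018, -0.003, -0.005]
contact_force: [-5.3, 20.8, 10.2]
width: 0.28
grip_force: 30.0
```

```bash
python3 -m crank '0 -0.011 0 0 0 -0.02 0;0 -0.011 0 0 0 -0.02 0;0 -0.011 0 0 0 -0.02 0'
python3 -m crank '0 0 0 0 0 0 0.5;0 0 0 0 0 0 0.7;0 0 0 0 0 0 0.7;0 0 0 0 0 0 0.7;0 0 0 0 0 0 0.7;0 0 0 0 0 0 0.7'
```

```text
time_s: 7.55
ee_pos: [0.6082, -0.1864, 0.1494]
ee_rot: [1.0, 0.014, -0.002, -0.002]
contact_force: [-3.7, 7.5, 5.5]
width: 0.279
grip_force: 30.0
time_s: 8.3
ee_pos: [0.6097, -0.1896, 0.1496]
ee_rot: [1.0, 0.013, -0.0, -0.0]
contact_force: [0.2, 0.1, -0.1]
width: 0.703
grip_force: 0.0
```

```bash
python3 -m crank '0 0 -0.03 0 0 0 0.8;0 0 -0.1 0 0 0 0.8;0 0 -0.2 0 0 0 0.8;0 0 -0.25 0 0 0 0.8;0 0 -0.25 0 0 0 0.8;0 0 -0.25 0 0 0 0.8'
python3 - <<'E'
from h import *
o=robot.get_obs();print(o["ee_pos"],o["contact_force"])
w=eyes.grab_frame("wrist");s=eyes.grab_frame("scene")
cv2.imwrite("pics/c4.png",np.hstack([cv2.resize(s[130:350,80:300],(400,400),interpolation=cv2.INTER_CUBIC),cv2.resize(w[:,80:560],(400,400))]))
E
```

```text
time_s: 9.05
ee_pos: [0.6093, -0.1893, 0.2491]
ee_rot: [1.0, 0.013, -0.0, -0.0]
contact_force: [0.4, -0.8, 0.1]
width: 0.801
grip_force: 0.0
[ 0.60925369 -0.18933931  0.24909071] [ 0.39570976 -0.84172519  0.08543868]
```

View pics/c4.png

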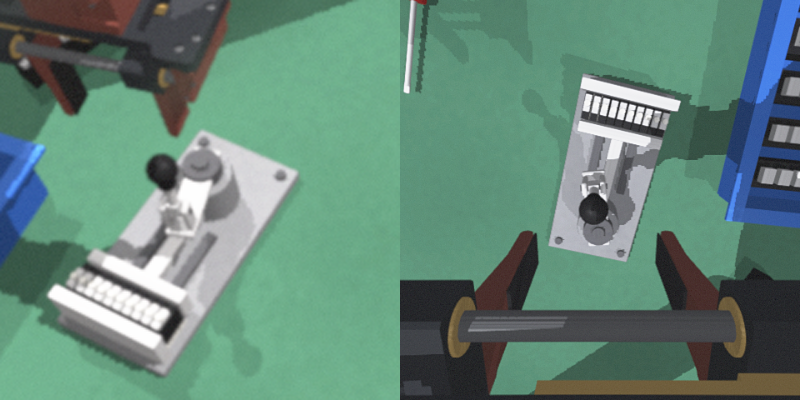

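The jaw is against the blocks and the gripper is clear. The ball is near (168.6,224) in the scene view and (311.6,252) in the wrist view. I'll check the angles.

```bash
python3 - <<'E'
from h import *
o=robot.get_obs()
w=(311.6,252);s=(168.6,224.)
B=tri(ray("wrist",w,o),ray("scene",s));A=np.array([.548,-.1904])
print(B,np.linalg.norm(B[:2]-A),np.degrees(np.arctan2(*(B[:2]-A)[::-1])))
for a in(2.3,8,14):
  u=np.array([np.cos(np.radians(a)),np.sin(np.radians(a))])
  for f in(1.57,1.35,1.2):
    P=np.r_[A+u*(.061-.056*np.cos(f)),.0985+.056*np.sin(f)];print(a,f,proj("wrist",P,o),proj("scene",P))
E
```

```text
[ 0.60291838 -0.18690452  0.15121286] 0.055029508453633885 3.64188926950734
2.3 1.57 [[313.60309278 244.53398399]] [[166.12626533 225.46320873]]
2.3 1.35 [[313.89487961 259.77790854]] [[169.32506373 219.13985411]]
2.3 1.2 [[314.09039882 268.67459784]] [[171.63470379 215.62015961]]
8 1.57 [[305.16719045 245.05138028]] [[170.11996663 226.05594152]]
8 1.35 [[307.27617109 260.17851004]] [[172.48741531 219.60661991]]
8 1.2 [[308.65896547 269.00077491]] [[174.25499421 216.00569733]]
14 1.57 [[296.41496878 246.44812131]] [[174.44064439 226.3069288 ]]
14 1.35 [[300.40561523 261.26030412]] [[175.90746489 219.80497975]]
14 1.2 [[303.01889194 269.88177875]] [[177.08809084 216.16986236]]
```

```bash
python3 -c "
from station import robot
print(robot.finish_job())"
```

```text
the job is handed in; nothing more can be done
None
```

I folded the loaded clamp's handle upright, wound the crank clockwise until it stopped with the jaw against the blocks, let go and handed the job in; by my last camera check the handle stands at about 1.46 rad (1.3 needed) and the crank within about 0.03 rad of its stop, the arm never went near the empty clamp, and the hand-in returned no verdict.

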